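# Close a return filter with its bayonet cap

### The job

The new element is already in the return filter on top of the grey hydraulic tank: put the loose black bayonet cap on the filter's neck, with its lugs going down through the two slots, press it down against the spring and twist it about a quarter turn clockwise to its stop, so that it locks and stays on when you let go. Leave the other goods and tools on the counter where they are.

Things in the scene. Friction and masses are not known exactly. Their poses are not given: they have to be found in the camera images.
- cap_mid (a point): Loose black bayonet cap, 62 mm tall, about 0.25 kg, starting upright on the red-framed counter (5 mm higher than the blue one); this point is on its axis, 31 mm above its underside. z up, x along grip bar and lugs (alike after half a turn). Spigot at the bottom: 28 mm diameter, flaring to 34 mm at 4 mm up. Round cover, 72 mm diameter, 20 to 32 mm up; white ticks stand over the lugs.
- cap_bar (a point): Centre of the cap's grip bar (on the cap's axis, 47 mm above the cap's underside): a block 56 mm long (cap x), 18 mm wide (cap y), 30 mm tall, standing on the cover, top 62 mm above the underside; hold it by its two long sides.
- cap_lug (a point): Middle of one of the cap's two opposite steel lugs (cap +x; the other is at -x). Lugs: 6 to 11 mm above the cap's underside, reach 25 mm from the axis, 28 degrees wide, chamfered below.
- neck_rim (a point): Centre of the top face of the aluminium filter neck on the fixed tank, 142 mm above the blue-framed counter; z up, x towards the locking pocket. Neck 66 mm outside diameter, 40 mm tall over the tank's cover, bore 37 mm. cap_mid above this point: 25 mm with lugs resting on the rim; below 12 mm the cap can turn; 10.5 mm is the lowest (cover on rim); 15 mm when locked and released.
- neck_slot (a point): Middle, at rim height, of one of the two opposite slots in the rim (each 42 degrees wide, from the bore out to 28 mm from the axis; red dots beside them). The slots lie 80 and 260 degrees anticlockwise, seen from above, from the x axis of neck_rim. A lug cannot turn anticlockwise from its slot.
- neck_pocket (a point): Point on the rim above one of the two opposite pockets (0 and 180 degrees; green bars beside them), 80 degrees clockwise from the slots, with a hard stop just past them. The rim is 8 mm thick between slot and pocket, 5 mm over the pocket: let go there, the cap is lifted 3 mm by the spring, and is locked: its x axis along that of neck_rim, with 7 degrees of play either way.
- spring_cup (a joint): Downward travel (m, 0 = free) of the sprung steel cup on the filter element, seen down in the bore, top 8 mm below the rim when free. 0.9 N/mm: about 7 N when the cap is locked, 11 N with the cap pressed fully down.
- red_carton: Bystander: small red and white carton, 50x60x90 mm, standing on the counter; origin at the centre of its underside.
- spin_filter: Bystander: white spin-on oil filter can with a red patch, 68 mm diameter, 88 mm tall, standing; origin at the centre of its underside.
- coupler: Bystander: brass quick coupler, 34 mm diameter, 52 mm tall, standing; origin at the centre of its underside.
- black_tape: Bystander: roll of black tape lying flat, 62 mm diameter, 18 mm tall; origin at the centre of its underside.
- spanner: Bystander: steel spanner lying flat, 30x169x6 mm; origin at the centre of its underside.
- thread_tape: Bystander: white roll of thread tape lying flat, 54 mm diameter, 13 mm tall; origin at the centre of its underside.
- elbow: Bystander: brass elbow fitting lying flat, 70x58x25 mm; origin at the centre of its underside.

How it is judged:
On the way:
1. the cap is on the neck and pressed down until its lugs are below the rim (horizontal distance between cap_mid and neck_rim below 0.006 m and z of cap_mid in the frame of neck_rim below 0.0128 m), for 0.1 s.
At the end, for the whole second after the job is handed in: The cap sits level (within 3.5 degrees) and central (within 6 mm) on the neck, turned to the locked direction (bar along the green marks, within 12 degrees), with its lugs lifted by the spring into the pockets under the rim (cap_mid 13.5 to 17.5 mm above the rim), and it has been let go (horizontal distance between cap_mid and neck_rim below 0.006 m and z of cap_mid in the frame of neck_rim between 0.0135 and 0.0175 m and angle between the x axis of cap_mid and the x axis of neck_rim, either way round below 0.21 rad and angle between cap_mid's own z axis and vertical below 0.06 rad); the robot touches nothing.
It fails at once if another thing on the counter has been shifted by more than 30 mm (distance of any of red_carton, spin_filter, coupler, black_tape, spanner, thread_tape, elbow from where it was at the start of the episode above 0.03 m).
It also fails if it takes over 48 s, if anything falls off the work surface, if the arm or the gripper's body presses on something with over 40 N, if the wrist force passes 120 N, or if a joint passes its speed limit or range.

### The arm

A 6-joint arm with a two-finger parallel gripper is mounted at the origin on a cart in front of the work surface, level with it; the furniture and walls round the work are solid. World frame = base frame: x ahead of the robot, y to its left, z up, the work surface at z = 0. Lengths are in m, angles in rad, forces in N, time in s.
With the tool pointing down it reaches from about 0.35 to 0.975 m from the base axis. Payload 4.9 kg.
Tool frame: the origin (TCP) lies midway between the tips of the shut fingers; the grasp point (between the pads) lies 19 mm behind it; z points along the fingers, y is the direction in which the jaws open and shut (so a half turn about z gives the same grasp; the last joint's range is limited). The gripper opens to 85 mm and grips with 20 to 120 N. Pads are 22 mm wide; open, the fingers measure 114 mm over their backs; the gripper's body (76 mm by 85 mm) begins 54 mm behind the grasp point. The pads swing forward as they close: fully open they stand 13 mm farther back than shut.
Start: joints at [-1.273, 0.053, 1.613, -0, 1.476, -0.119], TCP at [0.253, -0.571, 0.231] pointing down, gripper open.
Joint ranges: [-3.01, 3.01], [-1.01, 2.22], [0.06, 2.58], [-1.02, 4.17], [0.09, 2.62], [-3.14, 3.14]. Speed limits (rad/s): [2.57, 2.57, 3.14, 3.14, 3.14, 3.14].

### API

Orientations are given as a rotation vector (axis times angle).
In Python, from station import ctrl gives the robot as it stands.
- The arm moves only by the tool play_rows, never from a script. Its argument "motion" is a list that holds one entry, the list of rows, each a list of 7 numbers: the closure, from -1 (fully open) to 1 (shut), then the shift along the tool's x, y, z in cm, then the turn, a rotation vector about the tool's x, y, z in degrees. A call has 1 to 20 rows; each row is the pose to reach, as a shift and turn from the pose measured when the call began, along the tool's axes at that moment; what a row does not reach only later rows make up. A row lasts 1/8 s, in which the tool goes at most 62.5 mm and 10.7 degrees, less where a joint would pass 70% of its speed; a pose out of reach is approached as far as the arm can. A call with a gripper value outside its range is refused whole. The fingers move at their own pace and stop on an object; "newtons" is the grip in N (left out, the last holds). Time passes only in rows, so rows that repeat a pose let the fingers close. It gives the time, the measured TCP pose, the force and the opening at its end, in the units of the state.
- ctrl.get_obs(): the state, without advancing time (a new reading comes with each control period).
- ctrl.get_image(name): name is "scene" or "top" or "wrist"; returns a dict with "color" (384x512x3 uint8, red, green, blue), "mtx" (3x3 intrinsics, pixels), "T" (4x4, takes a point from camera to world coordinates). Camera axes: x right, y up, looking along -z (the intrinsics and any distortion apply to the point x, -y, -z); pixel columns grow to the right and rows downward; lengths in m; the calibration is good to about 2 mm. A picture is of the moment at which its call begins. There is no depth.
- ctrl.finish_job(): hands the job in, once; it reports no verdict.
The state is a dict: "t": time; "q": joint angles; "dq": joint speeds; "effort": joint torques, N m; "tool_pos": TCP position; "tool_rot": TCP orientation; "contact_force": force on the tool from outside, world axes, zero at the start; "wrist_torque": the same for the moment, N m; "opening": finger opening in m.
Only numpy, scipy, OpenCV 4.12 (cv2) and the standard library are available. Lean on these libraries where they do the work, as an engineer would, in place of code of your own. Each camera call takes 0.05 s, during which the arm holds its last target.

## Working session

There is one attempt and no reset: what is moved stays moved. The work goes in short steps, Python scripts to look and compute and a tool call to move; the robot and the scene stay as the last step left them, time stands still between calls to the robot, and variables do not carry over. Pictures are saved under pics/ and viewed, and the job is handed in when it is done.

Besides the shell and the picture viewer there is one more tool, called in YAML: its name, and indented under it one key for each argument. play_rows: Moves the arm, as the interface text tells. Its arguments: {"type":"object","properties":{"motion":{"type":"array"},"newtons":{"type":"number"}},"required":["motion"]}

```bash
mkdir -p pics; ls; python3 - <<'E'
from station import ctrl
import cv2,numpy as np,pickle
o=ctrl.get_obs();print({k:np.round(v,4).tolist() for k,v in o.items()})
for n in("scene","top","wrist"):
    im=ctrl.get_image(n);pickle.dump(im,open(f"pics/{n}0.pkl","wb"))
    cv2.imwrite(f"pics/{n}0.png",im["color"][:,:,::-1]);print(n,im["mtx"].tolist(),np.round(im["T"],4).tolist(),[k for k in im])
E
```

```text
pics
{'t': 0.0, 'q': [-1.273, 0.0534, 1.6143, 0.0, 1.476, -0.119], 'dq': [-0.0006, 0.0007, -0.001, -0.0002, 0.0005, 0.0028], 'effort': [-0.0005, -39.3676, -37.0181, -0.0001, 0.0069, -0.0], 'tool_pos': [0.2528, -0.5709, 0.2301], 'tool_rot': [-3.0716, -0.6495, 0.0003], 'contact_force': [0.3036, 0.7038, 0.3447], 'wrist_torque': [0.0237, 0.0011, -0.0199], 'opening': 0.0856}
scene [[440.5355686505344, 0.0, 256.03915299738406], [0.0, 440.5355686505344, 190.75853508360703], [0.0, 0.0, 1.0]] [[-0.6288, 0.362, -0.6881, -0.6224], [-0.7775, -0.3034, 0.5509, 0.8988], [-0.0094, 0.8814, 0.4723, 0.9015], [0.0, 0.0, 0.0, 1.0]] ['color', 'mtx', 'T']
top [[413.0110773830527, 0.0, 261.64848697821435], [0.0, 413.0110773830527, 190.10358221691732], [0.0, 0.0, 1.0]] [[-0.0189, 0.9771, -0.2121, 0.2], [-0.9998, -0.0194, -0.0002, -0.0256], [-0.0043, 0.212, 0.9773, 1.6089], [0.0, 0.0, 0.0, 1.0]] ['color', 'mtx', 'T']
wrist [[272.93337618823574, 0.0, 255.46228506648646], [0.0, 272.93337618823574, 191.13763824440986], [0.0, 0.0, 1.0]] [[0.4045, 0.8806, 0.2467, 0.3164], [-0.9145, 0.39, 0.1073, -0.5435], [-0.0017, -0.2691, 0.9631, 0.3732], [0.0, 0.0, 0.0, 1.0]] ['color', 'mtx', 'T']
```

View pics/scene0.png

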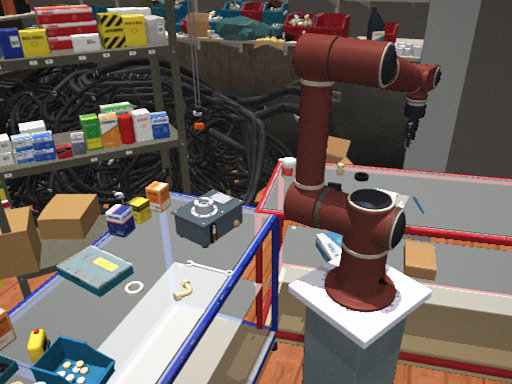

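View pics/top0.png

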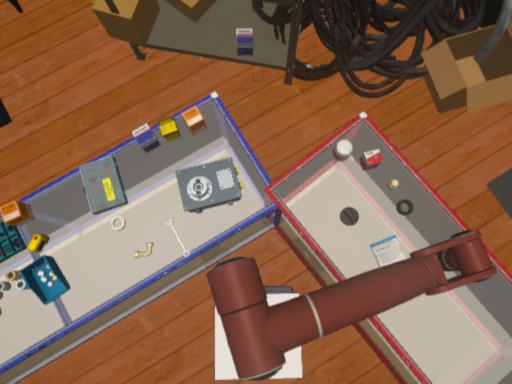

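View pics/wrist0.png

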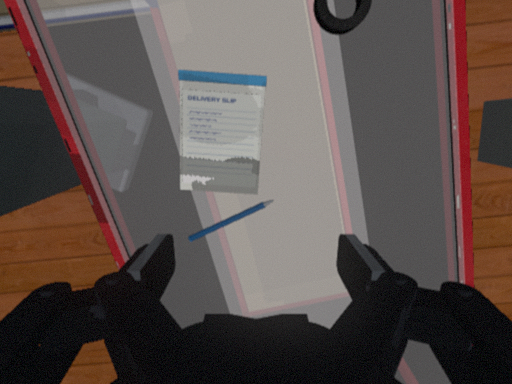

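```bash
cat > h.py <<'E'
import numpy as np,cv2,pickle
from station import ctrl
from scipy.spatial.transform import Rotation as R
def take(n,tag):
    im=ctrl.get_image(n);pickle.dump(im,open(f"pics/{n}{tag}.pkl","wb"))
    cv2.imwrite(f"pics/{n}{tag}.png",im["color"][:,:,::-1]);return im
def ray(im,u,v):
    d=np.array([(u-im["mtx"][0,2])/im["mtx"][0,0],-(v-im["mtx"][1,2])/im["mtx"][1,1],-1.])
    return im["T"][:3,3],im["T"][:3,:3]@d
def atz(im,u,v,z):
    c,d=ray(im,u,v);return c+d*(z-c[2])/d[2]
def proj(im,p):
    q=im["T"][:3,:3].T@(np.asarray(p,float)-im["T"][:3,3]);m=im["mtx"]
    return np.array([m[0,2]+m[0,0]*q[0]/-q[2],m[1,2]-m[1,1]*q[1]/-q[2]])
def load(n):return pickle.load(open(f"pics/{n}.pkl","rb"))
def crop(im,u,v,w,h,s,name):
    c=im["color"][v-h//2:v+h//2,u-w//2:u+w//2,::-1]
    cv2.imwrite(f"pics/{name}.png",cv2.resize(c,None,fx=s,fy=s,interpolation=cv2.INTER_CUBIC))
E
python3 - <<'E'
from h import *
t=load("top0");s=load("scene0")
a=t["color"][150:226,160:260,::-1];b=t["color"][178:254,300:400,::-1]
cv2.imwrite("pics/c1.png",np.hstack([cv2.resize(x,None,fx=4,fy=4,interpolation=cv2.INTER_CUBIC) for x in(a,b)]))
crop(s,210,215,90,70,8,"c2")
for z in(0,.06):print(atz(t,349,216,z))
for z in(0,.142):print(atz(t,200,188,z))
E
```

```text
[ 0.43824571 -0.36645756  0.        ]
[ 0.42936086 -0.35374579  0.06      ]
[0.56264421 0.2206977  0.        ]
[0.53063757 0.19896114 0.142     ]
```

View pics/c1.png

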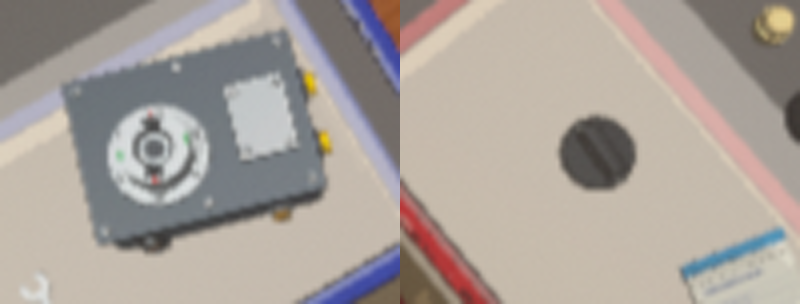

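View pics/c2.png

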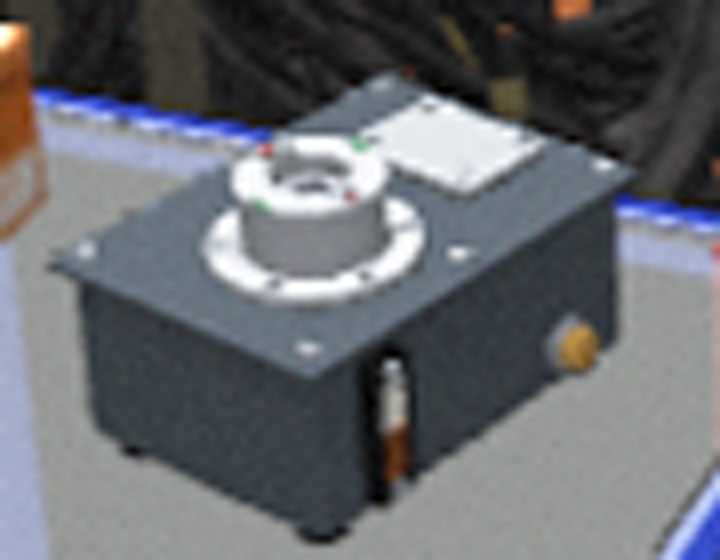

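```bash
cat >> h.py <<'E'
def obs():
    o=ctrl.get_obs();Rm=R.from_rotvec(o["tool_rot"]).as_matrix();return o,Rm
def down(jaw):  # tool down with y at yaw jaw deg
    j=np.radians(jaw);y=np.array([np.cos(j),np.sin(j),0]);z=np.array([0,0,-1.]);return np.stack([np.cross(y,z),y,z],1)
def delta(p,jaw):
    o,Rm=obs();d=Rm.T@(np.asarray(p)-o["tool_pos"])*100
    r=R.from_matrix(Rm.T@down(jaw)).as_rotvec(degrees=True)
    print("cm",np.round(d,2),"deg",np.round(r,2),"now",np.round(o["tool_pos"],4),"jaw",np.degrees(np.arctan2(Rm[1,1],Rm[0,1])).round(2),"t",o["t"]);return d,r
E
python3 -c "
from h import *
delta([.425,-.36,.2],-59)"
```

```text
cm [ 24.28 -12.32   3.06] deg [-0.09 -0.02 -7.12] now [ 0.2529 -0.571   0.2303] jaw -66.12 t 0.15
```

play_rows:
  motion:
    - [[-1,4,-2,0.5,0,0,-1.2],[-1,8,-4,1,0,0,-2.4],[-1,12,-6,1.5,0,0,-3.6],[-1,16,-8,2,0,0,-4.8],[-1,20,-10,2.5,0,0,-6],[-1,24.3,-12.3,3,0,0,-7.1],[-1,24.3,-12.3,3,0,0,-7.1],[-1,24.3,-12.3,3,0,0,-7.1]]
  newtons: 60

```text
t: 1.15
tool_pos: [0.4251, -0.3603, 0.2004]
tool_rot: [-3.026, -0.839, 0.001]
contact_force: [-0.5, 0.1, 0.4]
opening: 0.0853
```

```bash
python3 - <<'E'
from h import *
take("wrist",1);im=take("top",1)
delta([.425,-.36,.2],-59)
crop(im,200,188,60,45,13,"neck1")
crop(im,349,216,60,45,13,"cap1")
E
```

```text
cm [ 0.08 -0.07  0.07] deg [-0.08 -0.01 -0.1 ] now [ 0.4247 -0.361   0.2007] jaw -59.1 t 1.25
```

View pics/wrist1.png

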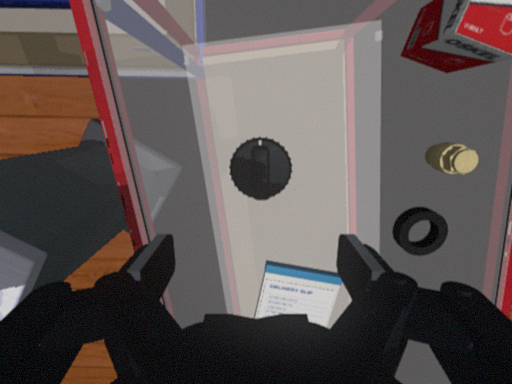

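View pics/neck1.png

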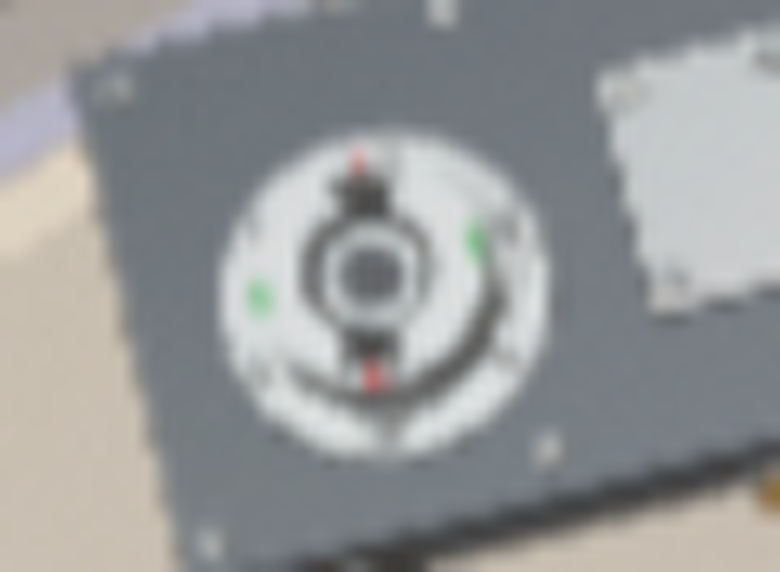

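```bash
python3 - <<'E'
from h import *
w=load("wrist1");t=load("top1");s=load("scene0")
crop(w,261,168,80,80,7,"wc1")
g=cv2.cvtColor(w["color"],cv2.COLOR_RGB2GRAY)
m=(g<75).astype(np.uint8);m[:120]=0;m[215:]=0;m[:,:222]=0;m[:,310:]=0
c=max(cv2.findContours(m,0,2)[0],key=cv2.contourArea);e=cv2.fitEllipse(cv2.convexHull(c));print(e,cv2.boundingRect(c))
for z in(.027,.032,.037):
  print(z,atz(w,261.3,143,z),atz(w,*e[0],z))
for u,v in [(349,216)]:
  for z in(.025,.03,.035): print("top",atz(t,u,v,z))
crop(s,361,177,40,30,16,"sc1")
E
```

```text
((260.3240051269531, 167.7461700439453), (60.7381706237793, 61.1869010925293), 142.26792907714844) (230, 138, 62, 62)
0.027 [ 0.46126953 -0.34660341  0.027     ] [ 0.43608293 -0.36057785  0.027     ]
0.032 [ 0.46164142 -0.34626561  0.032     ] [ 0.43685283 -0.36001921  0.032     ]
0.037 [ 0.4620133  -0.34592781  0.037     ] [ 0.43762274 -0.35946058  0.037     ]
top [ 0.43454369 -0.36116099  0.025     ]
top [ 0.43380329 -0.36010167  0.03      ]
top [ 0.43306288 -0.35904236  0.035     ]
```

View pics/wc1.png

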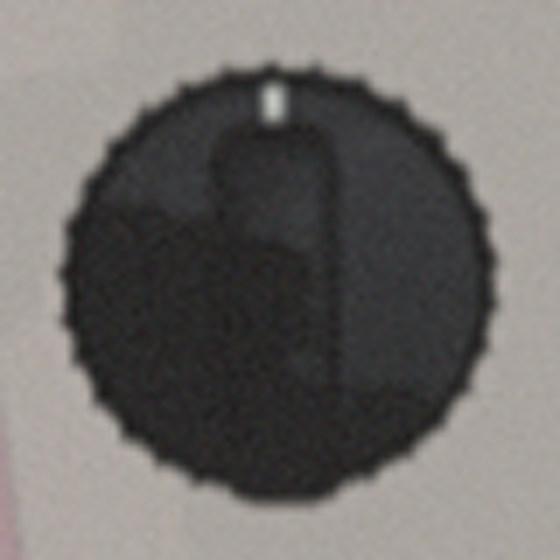

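View pics/cap1.png

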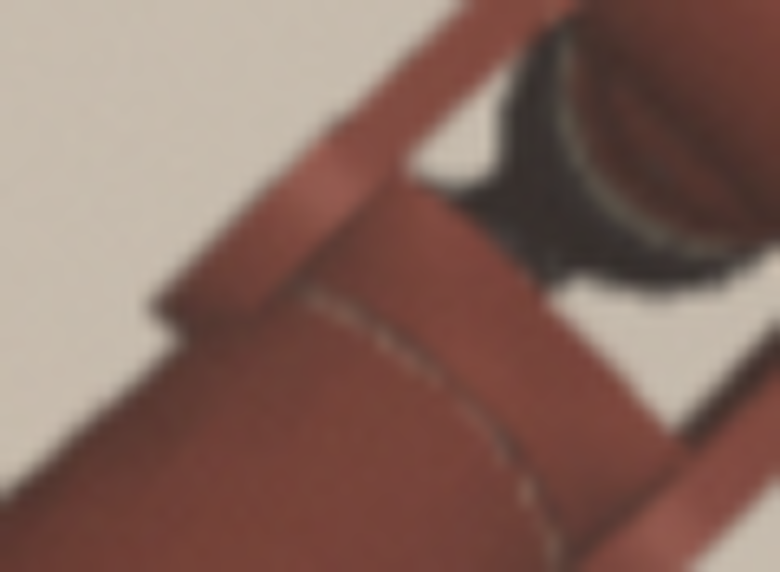

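```bash
python3 - <<'E'
from h import *
w=load("wrist1")
a=atz(w,259.9,143.0,.032)
for c in [(260.3,167.75),(260.7,168.2)]:
  b=atz(w,*c,.030);d=a-b;print(a,b,np.degrees(np.arctan2(d[1],d[0])),np.hypot(d[0],d[1]))
# bar edges: left (215..,150)->, right (335,150)->(335,380)
for (u1,v1),(u2,v2) in [((333,170),(333,380)),((218,160),(218,225))]:
  p=atz(w,221+u1/7,128+v1/7,.06);q=atz(w,221+u2/7,128+v2/7,.06);d=p-q;print(p,q,np.degrees(np.arctan2(d[1],d[0])))
delta([.436,-.360,.13],-58)
E
```

```text
[ 0.46082775 -0.34491059  0.032     ] [ 0.43652661 -0.36022106  0.03      ] 32.212198692698564 0.028722039361612717
[ 0.46082775 -0.34491059  0.032     ] [ 0.43631206 -0.36089627  0.03      ] 33.10673740274199 0.02926705856349126
[ 0.45946473 -0.3557878   0.06      ] [ 0.43223382 -0.37261714  0.06      ] 31.717036819460063
[ 0.45196382 -0.3404286   0.06      ] [ 0.44365066 -0.34538187  0.06      ] 30.7879139164033
cm [1.02 0.5  7.07] deg [-0.08 -0.01 -1.1 ] now [ 0.4247 -0.361   0.2007] jaw -59.1 t 1.25
```

play_rows:
  motion:
    - [[-1,0.5,0.25,3.5,0,0,0.5],[-1,1.05,0.5,7,0,0,1.1],[-1,1.05,0.5,7.6,0,0,1.1],[-1,1.05,0.5,7.6,0,0,1.1]]

```text
t: 1.75
tool_pos: [0.4359, -0.3606, 0.1251]
tool_rot: [-3.035, -0.806, 0.001]
contact_force: [0.4, -0.0, 0.0]
opening: 0.0852
```

```bash
python3 - <<'E'
from h import *
w=take("wrist",2)
delta([.436,-.360,.04],-58)
E
```

```text
cm [ 0.01 -0.11  8.61] deg [ 0.04 -0.03 -2.24] now [ 0.4364 -0.3609  0.1261] jaw -60.24 t 1.8
```

View pics/wrist2.png

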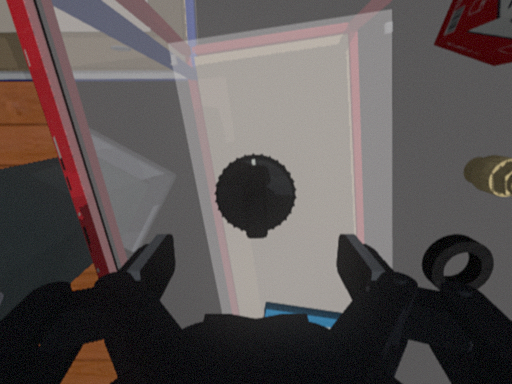

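```bash
python3 - <<'E'
from h import *
w1=load("wrist1");w=load("wrist2")
g=cv2.cvtColor(w["color"],cv2.COLOR_RGB2GRAY)
m=(g<75).astype(np.uint8)*255;x=m[145:240,205:305]
c=max(cv2.findContours(x,0,1)[0],key=cv2.contourArea)+[205,145]
p=c[:,0];p=p[p[:,1]<222]
A=np.c_[2*p,np.ones(len(p))];s=np.linalg.lstsq(A,(p**2).sum(1),rcond=None)[0];r=np.sqrt(s[2]+s[0]**2+s[1]**2);print(s[:2],r)
crop(w,256,195,100,100,6,"wc2")
for wz in(.02,.026,.032):
  print(wz,atz(w,*s[:2],wz),atz(w1,260.5,168,wz))
# radius implied depth
for zc in (.026,.030,.035):
  a=atz(w,s[0]-r,s[1],zc);b=atz(w,s[0]+r,s[1],zc);print(zc,np.linalg.norm(a-b))
E
```

```text
[254.95004836 193.64491939] 38.810048511116335
0.02 [ 0.43355587 -0.361714    0.02      ] [ 0.43484949 -0.36170176  0.02      ]
0.026 [ 0.43507393 -0.36086841  0.026     ] [ 0.43577626 -0.36102505  0.026     ]
0.032 [ 0.436592   -0.36002282  0.032     ] [ 0.43670304 -0.36034834  0.032     ]
0.026 0.07166745354118209
0.03 0.07048318688956046
0.035 0.06900285357503352
```

View pics/wc2.png

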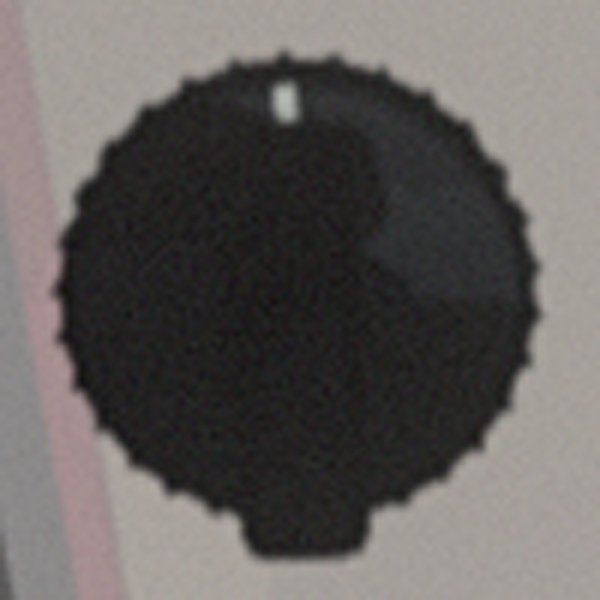

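```bash
python3 - <<'E'
from h import *
w=load("wrist2")
a=atz(w,206+286/6,145+102/6,.032);b=np.array([.4363,-.3603,0]);d=a-b;print(np.degrees(np.arctan2(d[1],d[0])),np.hypot(*d[:2]))
# lower end of the bar: (245..370,555)/6 top z .062
e=atz(w,206+307/6,145+553/6,.062);d=b-e;print(e,np.degrees(np.arctan2(d[1],d[0])),np.hypot(*d[:2]))
d=a-e;print(np.degrees(np.arctan2(d[1],d[0])))
delta([.4362,-.3603,.036],-58)
E
```

```text
32.0897779064347 0.0291448921928813
[ 0.41270615 -0.37584808  0.062     ] 33.384428459203804 0.02825619106489664
32.72708066855724
cm [ 0.01 -0.07  9.01] deg [ 0.04 -0.03 -2.24] now [ 0.4364 -0.3609  0.1261] jaw -60.24 t 1.8
```

play_rows:
  motion:
    - [[-1,0,-0.07,3,0,0,-1],[-1,0,-0.07,6,0,0,-2],[-1,0,-0.07,8,0,0,-2.7],[-1,0,-0.07,9,0,0,-2.7],[-1,0,-0.07,9,0,0,-2.7],[0.2,0,-0.07,9,0,0,-2.7],[0.3,0,-0.07,9,0,0,-2.7],[0.4,0,-0.07,9,0,0,-2.7],[0.4,0,-0.07,9,0,0,-2.7]]
  newtons: 40

```text
t: 2.92
tool_pos: [0.4355, -0.3589, 0.0372]
tool_rot: [-3.012, -0.877, 0.001]
contact_force: [-5.0, 7.2, 10.3]
opening: 0.0256
```

```bash
python3 - <<'E'
from h import *
w=take("wrist",3)
delta([.4362,-.3603,.036],-57.5)
o,_=obs();print(o["opening"],o["contact_force"])
E
```

```text
cm [-0.01  0.15  0.12] deg [-0.25 -0.02 -0.04] now [ 0.4355 -0.3589  0.0372] jaw -57.54 t 2.975
0.02559202802022537 [-5.30893791  7.04669563 11.05894051]
```

View pics/wrist3.png

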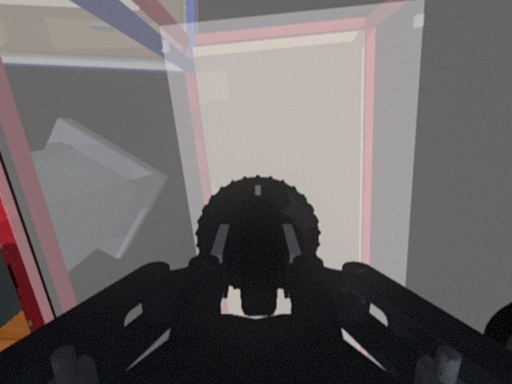

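play_rows:
  motion:
    - [[0.35,0,0,-0.15,0,0,0],[0.35,0,0.1,-0.3,0,0,0],[0.35,0,0.15,-0.3,0,0,0]]

```text
t: 3.35
tool_pos: [0.4365, -0.3605, 0.0404]
tool_rot: [-3.013, -0.877, 0.001]
contact_force: [-0.4, 0.0, -1.1]
opening: 0.028
```

play_rows:
  motion:
    - [[0.5,0,0,0,0,0,0],[0.6,0,0,0,0,0,0],[0.7,0,0,0,0,0,0],[0.8,0,0,0,0,0,0],[1,0,0,0,0,0,0],[1,0,0,0,0,0,0]]
  newtons: 60

```text
t: 4.1
tool_pos: [0.4365, -0.3605, 0.0404]
tool_rot: [-3.013, -0.877, 0.001]
contact_force: [0.0, -0.1, 0.5]
opening: 0.0167
```

play_rows:
  motion:
    - [[1,0,0,-1,0,0,0],[1,0,0,-3,0,0,0],[1,0,0,-7,0,0,0],[1,0,0,-12,0,0,0],[1,0,0,-17,0,0,0],[1,0,0,-21,0,0,0],[1,0,0,-24,0,0,0],[1,0,0,-24,0,0,0],[1,0,0,-24,0,0,0]]
  newtons: 90

```text
t: 5.22
tool_pos: [0.4364, -0.3608, 0.2792]
tool_rot: [-3.012, -0.877, 0.002]
contact_force: [0.5, -0.3, -3.3]
opening: 0.0164
```

```bash
python3 - <<'E'
from h import *
w=take("wrist",4)
t=load("top0")
# neck estimate from neck1 crop: scale13, origin (170,166)
for z in (.137,.142):
  P=lambda x,y:atz(t,170+x/13,166+y/13,z)
  g=P(475,240)-P(259,297);r=P(358,160)-P(374,378)
  print(z,(P(475,240)+P(259,297))/2,(P(358,160)+P(374,378))/2,np.degrees(np.arctan2(g[1],g[0])),np.degrees(np.arctan2(r[1],r[0])))
delta([.53,.2,.3],95)
delta([.53,.2,.3],15)
print(obs()[0]["q"])
E
```

```text
0.137 [0.53694517 0.20622971 0.137     ] [0.53693766 0.20655322 0.137     ] -75.8805905285083 4.867565590847362
0.142 [0.53580057 0.20544225 0.142     ] [0.5357931  0.20576466 0.142     ] -75.88059052850828 4.86756559084736
cm [ 38.   -42.27  -1.89] deg [-1.5000e-01 -5.1000e-01 -1.5254e+02] now [ 0.4362 -0.3606  0.2783] jaw -57.54 t 5.275
cm [ 38.   -42.27  -1.89] deg [ -0.34  -0.23 -72.54] now [ 0.4362 -0.3606  0.2783] jaw -57.54 t 5.275
[-8.22736980e-01 -1.07251217e-01  1.69192162e+00  9.49615193e-04
  1.56362019e+00  1.81453397e-01]
```

View pics/wrist4.png

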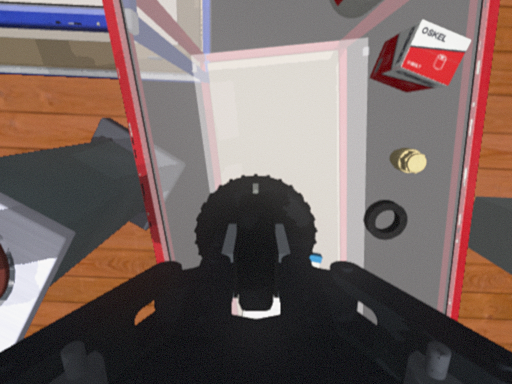

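```bash
python3 -c "
from h import *
delta([.635,.207,.29],94.5)"
```

```text
cm [ 47.24 -37.22  -0.93] deg [-1.5000e-01 -5.1000e-01 -1.5204e+02] now [ 0.4362 -0.3606  0.2783] jaw -57.54 t 5.275
```

play_rows:
  motion:
    - [[1,2.9,-2.3,-0.1,0,0,-9.5],[1,5.9,-4.7,-0.1,0,0,-19],[1,8.9,-7,-0.2,0,0,-28.5],[1,11.8,-9.3,-0.2,0,0,-38],[1,14.8,-11.6,-0.3,0,0,-47.5],[1,17.7,-14,-0.4,0,0,-57],[1,20.7,-16.3,-0.4,0,0,-66.5],[1,23.6,-18.6,-0.5,0,0,-76],[1,26.6,-20.9,-0.5,0,0,-85.5],[1,29.5,-23.3,-0.6,0,0,-95],[1,32.5,-25.6,-0.7,0,0,-104.5],[1,35.4,-27.9,-0.7,0,0,-114],[1,38.4,-30.2,-0.8,0,0,-123.5],[1,41.3,-32.6,-0.8,-0.1,-0.3,-133],[1,44.3,-34.9,-0.9,-0.1,-0.4,-142.5],[1,47.2,-37.2,-0.9,-0.15,-0.5,-152],[1,47.2,-37.2,-0.9,-0.15,-0.5,-152],[1,47.2,-37.2,-0.9,-0.15,-0.5,-152]]

```text
t: 7.52
tool_pos: [0.6341, 0.2062, 0.2876]
tool_rot: [0.121, -3.136, 0.001]
contact_force: [0.5, -0.0, -3.0]
opening: 0.0162
```

```bash
python3 - <<'E'
from h import *
w=take("wrist",5)
delta([.635,.207,.29],94.5)
E
```

```text
cm [-0.08  0.11 -0.18] deg [-0.03 -0.15 -0.11] now [0.6342 0.2058 0.2882] jaw 94.39 t 7.575
```

View pics/wrist5.png

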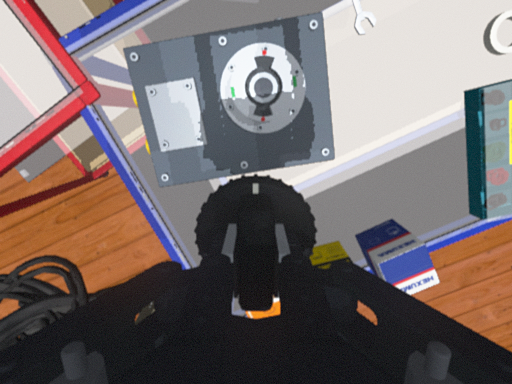

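```bash
python3 - <<'E'
from h import *
w=load("wrist5")
crop(w,264,86,100,100,6,"n5")
E
```

```text
(no output)
```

View pics/n5.png

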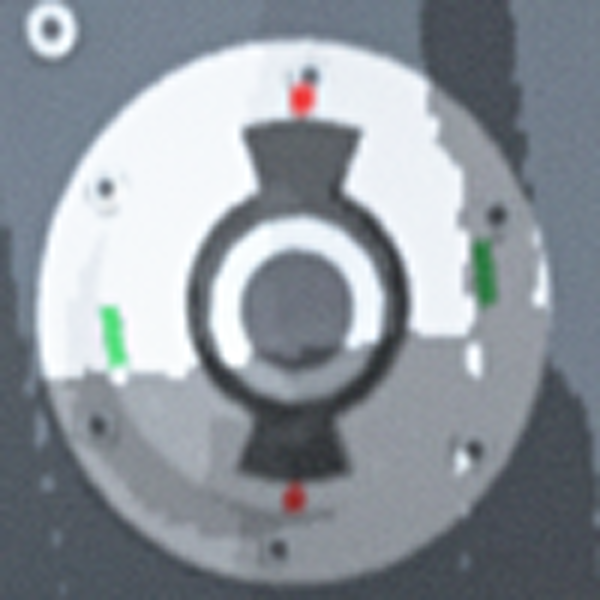

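```bash
python3 - <<'E'
from h import *
w=load("wrist5");t=load("top0")
P=lambda x,y,z:atz(w,214+(x+.5)/6-.5,36+(y+.5)/6-.5,z)
for z in(.137,.142,.147):
  r1,r2,g1,g2=P(302,98,z),P(293,498,z),P(115,337,z),P(484,272,z)
  print(z,(r1+r2)/2,(g1+g2)/2,"d",np.linalg.norm(r1-r2),np.linalg.norm(g1-g2),"yaw",np.degrees(np.arctan2(*(r2-r1)[1::-1])),np.degrees(np.arctan2(*(g1-g2)[1::-1])), P(299,300,z), np.linalg.norm(P(188,300,z)-P(410,300,z)))
# lens triangulation w/ top
u=np.array([170+367/13,166+268/13])
c1,d1=ray(w,214+298.5/6,36+301/6);c2,d2=ray(t,*u)
s=np.linalg.lstsq(np.c_[d1,-d2],c2-c1,rcond=None)[0];print("tri",c1+d1*s[0],c2+d2*s[1])
g=cv2.cvtColor(w["color"],cv2.COLOR_RGB2GRAY)
crop(w,256,240,140,140,5,"k5")
E
```

```text
0.137 [0.53843985 0.20648078 0.137     ] [0.5385165  0.20669085 0.137     ] d 0.06308605134500195 0.06286027578042254 yaw 3.4478924062798324 -76.21666546143057 [0.53777777 0.20670115 0.137     ] 0.037333500294107924
0.142 [0.53894026 0.20639179 0.142     ] [0.53901561 0.20659828 0.142     ] d 0.06201244082880433 0.061790507556066965 yaw 3.4478924062798444 -76.21666546143051 [0.53828945 0.20660841 0.142     ] 0.03669815162879003
0.147 [0.53944068 0.2063028  0.147     ] [0.53951472 0.20650572 0.147     ] d 0.06093883031260662 0.060720739331711356 yaw 3.447892406279837 -76.21666546143054 [0.53880113 0.20651567 0.147     ] 0.03606280296347211
tri [0.53789731 0.20716314 0.13297411] [0.53800696 0.20690064 0.13295788]
```

View pics/k5.png

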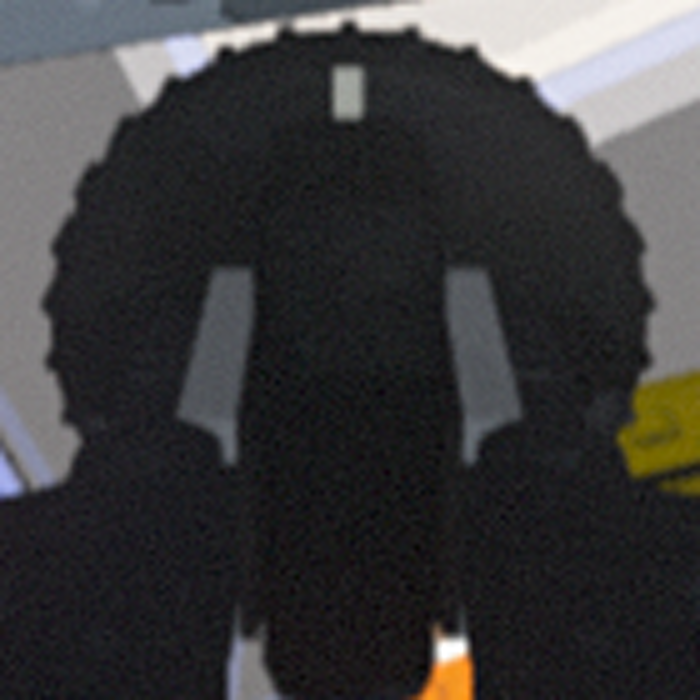

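```bash
python3 - <<'E'
from h import *
w=load("wrist5");o,Rm=obs()
g=cv2.cvtColor(w["color"],cv2.COLOR_RGB2GRAY)
m=((g<62)*255).astype(np.uint8)
p=[]
for v in range(190,246):   # left & right edges
    row=m[v];
    l=256
    while row[l-1] or row[l-2]or row[l-3] :l-=1
    r=256
    while row[r+1] or row[r+2] or row[r+3]:r+=1
    p+=[(l-.5,v),(r+.5,v)]
p=np.array(p,float);print(p[::16].tolist())
A=np.c_[2*p,np.ones(len(p))];s=np.linalg.lstsq(A,(p**2).sum(1),rcond=None)[0];r=np.sqrt(s[2]+s[0]**2+s[1]**2);print(s[:2],r,np.abs(np.hypot(*(p-s[:2]).T)-r).max())
tp=o["tool_pos"]
for dz in(-.015,-.01,-.005,0):
  z=tp[2]+dz
  c=atz(w,*s[:2],z);a=atz(w,s[0]-r,s[1],z);b=atz(w,s[0]+r,s[1],z)
  tk=atz(w,186+348.5/5-.4,170+92.5/5-.4,z+.003)
  print(dz,"D",np.linalg.norm(a-b),"c-tcp tool",Rm.T@(c-tp)*1000,"tick",Rm.T@(tk-tp)*1000,c)
print(w["T"][:3,3]-tp)
E
```

```text
[[255.5, 190.0], [207.5, 198.0], [201.5, 206.0], [198.5, 214.0], [197.5, 222.0], [236.5, 230.0], [235.5, 238.0]]
[254.82575152 197.68232613] 48.97768471053486 44.24706223115288
-0.015 D 0.059076920675266376 c-tcp tool [1.90001631e+01 5.92223965e-03 1.50483247e+01] tick [25.77421863  0.29506092 12.06536406] [0.61525783 0.2043543  0.27315448]
-0.01 D 0.057203232674824994 c-tcp tool [2.05197459e+01 2.00022798e-02 1.00521610e+01] tick [27.10426535  0.30006586  7.06872381] [0.61375406 0.2042559  0.27815448]
-0.005 D 0.05532954467438357 c-tcp tool [22.03932876  0.03408232  5.05599719] tick [28.43431206  0.3050708   2.07208357] [0.6122503  0.2041575  0.28315448]
0 D 0.05345585667394218 c-tcp tool [23.55891161  0.04816236  0.05983343] tick [29.76435877  0.31007573 -2.92455668] [0.61074654 0.2040591  0.28815448]
[-0.06639563 -0.00456102  0.14264877]
```

```bash
python3 - <<'E'
from h import *
w=load("wrist5");o,Rm=obs();tp=o["tool_pos"]
s=(255.5,235.2);r=61.3
for dz in(-.015,-.01,-.005,0):
  z=tp[2]+dz
  c=atz(w,*s,z);a=atz(w,s[0]-r,s[1],z);b=atz(w,s[0]+r,s[1],z)
  tk=atz(w,186+348.5/5-.4,170+92.5/5-.4,z+.003)
  print(dz,"D",np.linalg.norm(a-b),"c-tcp tool",Rm.T@(c-tp)*1000,"tick",Rm.T@(tk-tp)*1000,c)
# before grasp w2: same
E
```

```text
-0.015 D 0.07686916095748453 c-tcp tool [-5.56083097  0.41685911 14.98568693] tick [25.77421863  0.29506092 12.06536406] [0.63971554 0.20664239 0.27315448]
-0.01 D 0.074431172943828 c-tcp tool [-3.26226982  0.41790585  9.9915098 ] tick [27.10426535  0.30006586  7.06872381] [0.63743608 0.20647142 0.27815448]
-0.005 D 0.07199318493017147 c-tcp tool [-0.96370866  0.41895258  4.99733266] tick [28.43431206  0.3050708   2.07208357] [0.63515661 0.20630046 0.28315448]
0 D 0.06955519691651493 c-tcp tool [1.33485249 0.41999932 0.00315552] tick [29.76435877  0.31007573 -2.92455668] [0.63287715 0.20612949 0.28815448]
```

```bash
python3 -c "
from h import *
delta([.5373,.2061,.19],93.6)"
```

```text
cm [9.64 0.78 9.84] deg [-0.03 -0.15  0.79] now [0.6342 0.2058 0.2882] jaw 94.39 t 7.575
```

play_rows:
  motion:
    - [[1,3,0.2,1,0,-0.15,0.3],[1,6,0.5,3,0,-0.15,0.8],[1,9.6,0.8,5,0,-0.15,0.8],[1,9.64,0.78,7.5,0,-0.15,0.8],[1,9.64,0.78,9.4,0,-0.15,0.8],[1,9.64,0.78,9.84,0,-0.15,0.8],[1,9.64,0.78,9.84,0,-0.15,0.8]]
  newtons: 100

```text
t: 8.45
tool_pos: [0.5377, 0.2059, 0.1902]
tool_rot: [-0.097, 3.14, -0.001]
contact_force: [-0.0, 0.3, -1.2]
opening: 0.0164
```

```bash
python3 - <<'E'
from h import *
w=take("wrist",6);s=take("scene",6)
delta([.5373,.2061,.19],93.6)
crop(s,205,205,80,70,9,"s6")
E
```

```text
cm [ 0.09 -0.    0.12] deg [-0.01  0.11 -0.04] now [0.5382 0.2062 0.1912] jaw 93.56 t 8.55
```

View pics/wrist6.png

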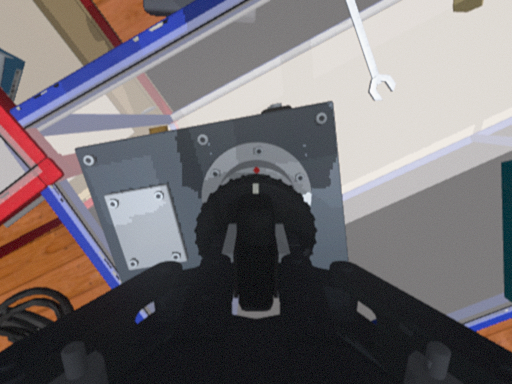

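View pics/s6.png

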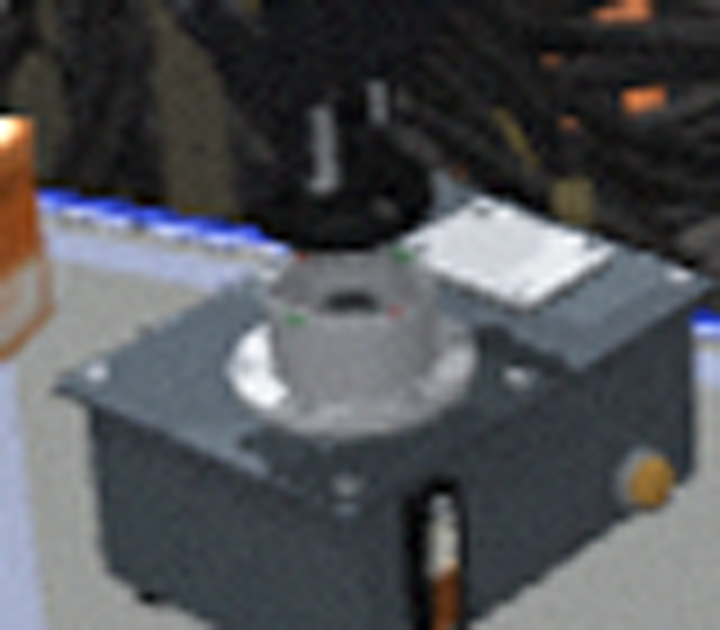

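```bash
python3 - <<'E'
from h import *
w=load("wrist6");o,Rm=obs();tp=o["tool_pos"]
crop(w,256,180,80,60,9,"r6")
s6=load("scene6")
for d in([.537,.206,.142],[.5385,.2065,.142]): print(proj(s6,d))
# scene dots in crop: scale 9, origin 165,170
Q=lambda x,y:atz(s6,165+x/9,170+y/9,.142)
g1,g2,r1,r2=Q(296,318),Q(402,256),Q(302,257),Q(396,312)
print((g1+g2)/2,(r1+r2)/2,np.linalg.norm(g1-g2),np.linalg.norm(r1-r2))
E
```

```text
[203.52711267 202.06031615]
[203.17161497 201.94272242]
[0.5375599  0.20426332 0.142     ] [0.53949817 0.20361343 0.142     ] 0.060153155249424724 0.060213139019569775
```

View pics/r6.png

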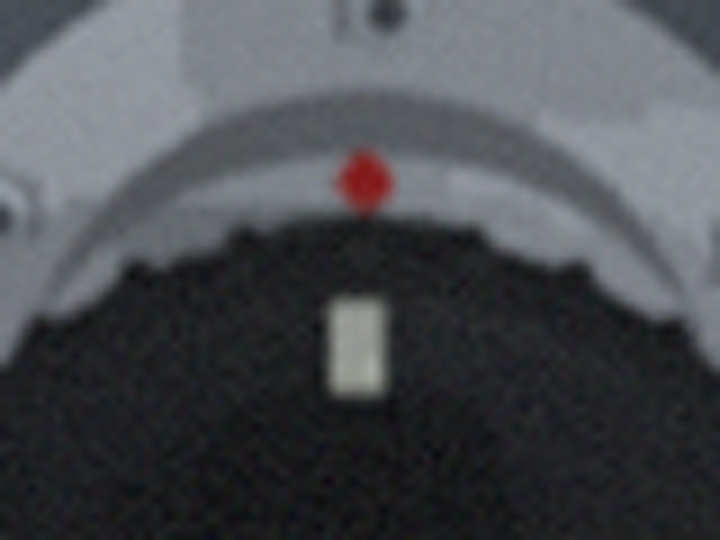

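```bash
python3 - <<'E'
from h import *
w=load("wrist6");o,Rm=obs();tp=o["tool_pos"]
for z in(.137,.142):
  d=atz(w,256,169.8,z);n=d-Rm[:,0]*.031
  r=atz(w,256,150+152/9-.4,z)-Rm[:,0]*.033
  k=atz(w,216+358/9-.4,150+347/9-.4,tp[2]-.0034)
  print(z,"neck",n,r,"tool frame rel",Rm.T@(n-tp)*1000,"tick",Rm.T@(k-tp)*1000)
E
```

```text
0.137 neck [0.54038674 0.20645847 0.13706095] [0.53993877 0.20643092 0.13706488] tool frame rel [-2.06336268  0.13237661 54.18047312] tick [28.56419501 -0.27775661  3.34391152]
0.142 neck [0.53940477 0.20639198 0.14206095] [0.5390191  0.2063683  0.14206488] tool frame rel [-1.08899839  0.12590567 49.17854917] tick [28.56419501 -0.27775661  3.34391152]
```

play_rows:
  motion:
    - [[1,0,0,0.6,0,0,0],[1,0,0,1.2,0,0,0],[1,0,0,1.6,0,0,0],[1,0,0,2.0,0,0,0],[1,0,0,2.0,0,0,0]]

```text
t: 9.18
tool_pos: [0.5379, 0.2061, 0.1706]
tool_rot: [-0.098, 3.139, -0.001]
contact_force: [0.5, -0.7, -1.6]
opening: 0.0166
```

play_rows:
  motion:
    - [[1,0,0,0.3,0,0,0],[1,0,0,0.6,0,0,0],[1,0,0,0.8,0,0,0],[1,0,0,0.8,0,0,0]]

```text
t: 9.68
tool_pos: [0.5384, 0.2063, 0.1635]
tool_rot: [-0.098, 3.138, -0.0]
contact_force: [-0.5, -0.3, 2.1]
opening: 0.0164
```

play_rows:
  motion:
    - [[1,0,0,0.25,0,0,0],[1,0,0,0.5,0,0,0],[1,0,0,0.65,0,0,0],[1,0,0,0.7,0,0,0],[1,0,0,0.7,0,0,0]]

```text
t: 10.3
tool_pos: [0.5386, 0.2063, 0.1576]
tool_rot: [-0.098, 3.138, -0.0]
contact_force: [-3.3, -0.8, 9.3]
opening: 0.0163
```

play_rows:
  motion:
    - [[1,0.05,0,0.15,0,0,0],[1,0.05,0,0.2,0,0,0],[1,0.05,0,0.2,0,0,0]]

```text
t: 10.68
tool_pos: [0.5385, 0.2063, 0.1572]
tool_rot: [-0.098, 3.136, -0.0]
contact_force: [-3.3, -2.0, 8.2]
opening: 0.0165
```

```bash
python3 - <<'E'
from h import *
s=take("scene",7);crop(s,205,205,80,70,9,"s7")
o,_=obs();print(o["contact_force"],o["wrist_torque"],o["q"])
delta([.5381,.2063,.157],13.6)
E
```

```text
[-3.79278988 -1.50318029  7.69195127] [-0.17824965  0.66567095  0.01059178] [ 2.37145907e-01 -6.77664488e-03  1.79973953e+00 -8.62854374e-04
  1.34512797e+00 -1.39570758e+00]
cm [0.04 0.01 0.02] deg [ 0.13  0.18 79.97] now [0.5385 0.2063 0.1572] jaw 93.57 t 10.725
```

View pics/s7.png

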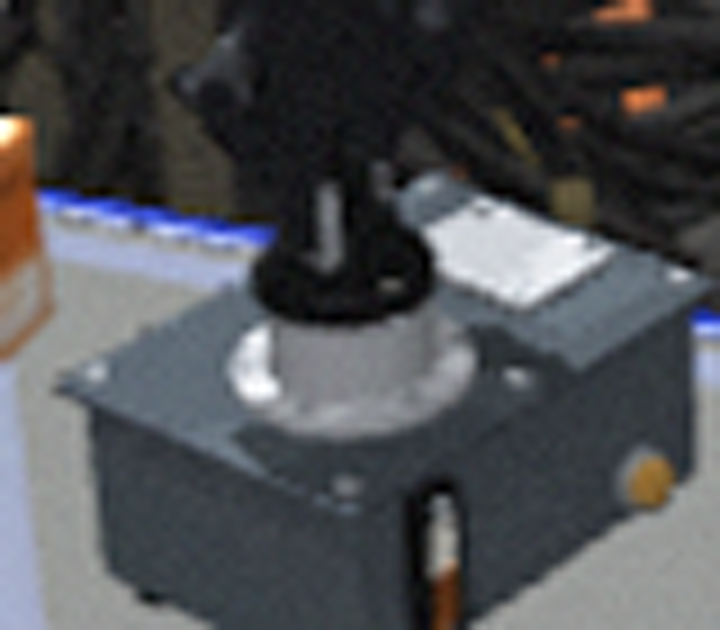

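play_rows:
  motion:
    - [[1,0.05,0,0.3,0,0,0],[1,0.05,0,0.35,0,0,0],[1,0.05,0,0.35,0,0,0],[1,0.05,0,0.35,0,0,0]]

```text
t: 11.22
tool_pos: [0.5386, 0.2062, 0.157]
tool_rot: [-0.098, 3.135, -0.0]
contact_force: [-6.6, -2.9, 15.7]
opening: 0.0161
```

play_rows:
  motion:
    - [[1,0.1,0,0.25,0,0,6],[1,0.1,0.02,0.25,0,0,13],[1,0.08,0.03,0.25,0,0,20],[1,0.06,0.04,0.25,0,0,27],[1,0.05,0.05,0.25,0,0,34],[1,0.05,0.05,0.25,0,0,40],[1,0.05,0.05,0.25,0,0,40]]

```text
t: 12.1
tool_pos: [0.5392, 0.207, 0.1571]
tool_rot: [0.981, 2.977, 0.005]
contact_force: [-2.4, -0.9, 11.0]
opening: 0.0162
```

```bash
python3 - <<'E'
from h import *
s=take("wrist",8)
o,_=obs();print(o["contact_force"],o["wrist_torque"],o["q"])
delta([.5381,.2063,.157],13.6)
E
```

```text
[-2.88521694 -1.37292453 11.4465041 ] [-0.15747358  0.70610425 -0.11693266] [ 2.38247381e-01 -7.29135549e-03  1.80041078e+00 -1.35706698e-03
  1.34077486e+00 -6.96061473e-01]
cm [ 0.05 -0.12  0.01] deg [ 0.4   0.23 39.95] now [0.5392 0.2069 0.1571] jaw 53.55 t 12.15
```

View pics/wrist8.png

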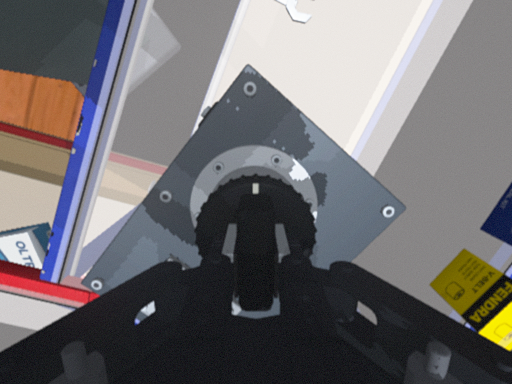

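play_rows:
  motion:
    - [[1,0,0,0.25,0,0,6],[1,0,0,0.25,0,0,13],[1,0,0,0.25,0,0,20],[1,0,0,0.25,0,0,27],[1,0,0,0.25,0,0,34],[1,0,0,0.25,0,0,40],[1,0,0,0.25,0,0,41],[1,0,0,0.25,0,0,41]]

```text
t: 13.15
tool_pos: [0.5399, 0.2074, 0.157]
tool_rot: [1.961, 2.446, 0.011]
contact_force: [-3.4, -0.1, 10.7]
opening: 0.0162
```

```bash
python3 - <<'E'
from h import *
o,_=obs();print(o["contact_force"],o["wrist_torque"])
delta([.5381,.2063,.157],13.6)
E
```

```text
[-3.3610314  -0.10289503 10.65726797] [-0.13224349  0.8901593   0.0885259 ]
cm [-0.07 -0.2  -0.  ] deg [ 0.55  0.05 -1.04] now [0.5399 0.2074 0.157 ] jaw 12.56 t 13.15
```

play_rows:
  motion:
    - [[1,0,0,-0.1,0,0,0],[1,0,0,-0.2,0,0,0],[1,0,0,-0.3,0,0,0],[1,0,0,-0.3,0,0,0]]

```text
t: 13.65
tool_pos: [0.5398, 0.2074, 0.1598]
tool_rot: [1.961, 2.446, 0.011]
contact_force: [-1.7, -0.0, 3.4]
opening: 0.0164
```

play_rows:
  motion:
    - [[1,0,0,-0.1,0,0,0],[1,0,0,-0.2,0,0,0],[1,0,0,-0.3,0,0,0],[1,0,0,-0.3,0,0,0]]

```text
t: 14.15
tool_pos: [0.5397, 0.2073, 0.1615]
tool_rot: [1.961, 2.446, 0.011]
contact_force: [4.0, 1.0, -6.5]
opening: 0.0162
```

play_rows:
  motion:
    - [[0.6,0,0,0,0,0,0],[0.4,0,0,0,0,0,0],[0.3,0,0,0,0,0,0],[0.3,0,0,0,0,0,0],[0.3,0,0,-1,0,0,0],[0.3,0,0,-3,0,0,0],[0.3,0,0,-6,0,0,0],[0.3,-3,0,-10,0,0,0],[0.3,-6,0,-12,0,0,0],[0.3,-7,0,-12,0,0,0],[0.3,-7,0,-12,0,0,0]]
  newtons: 40

```text
t: 15.52
tool_pos: [0.5536, 0.1387, 0.2812]
tool_rot: [1.963, 2.446, 0.01]
contact_force: [-0.2, -0.9, -0.3]
opening: 0.0299
```

```bash
python3 - <<'E'
from h import *
w=take("wrist",9);s=take("scene",9);crop(s,205,205,80,70,9,"s9")
o,_=obs();print(o["contact_force"],o["tool_pos"],o["opening"])
E
```

```text
[0.07669924 0.5205751  0.00958411] [0.55300345 0.13942417 0.28005518] 0.029505350640005572
```

View pics/wrist9.png

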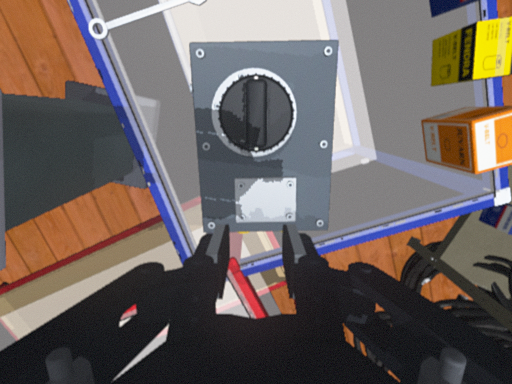

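View pics/s9.png

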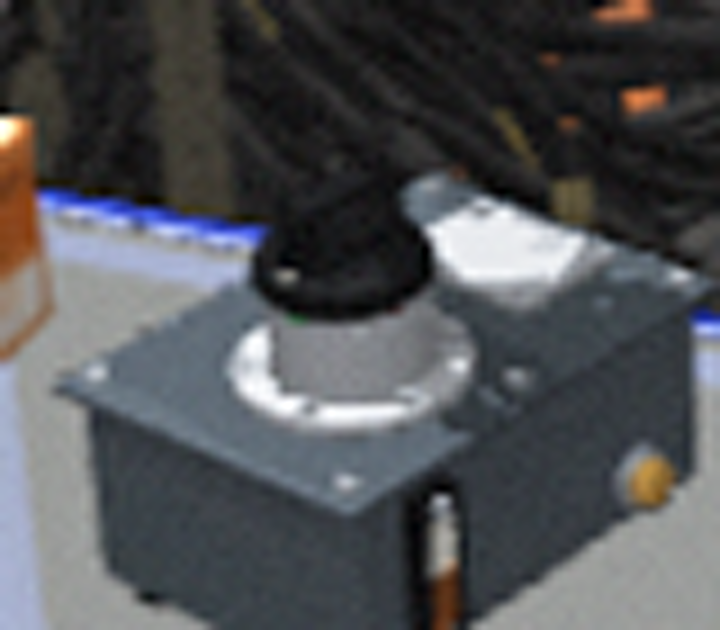

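```bash
python3 - <<'E'
from h import *
w=load("wrist9")
a=atz(w,257,77,.158);b=atz(w,256,150,.158);d=b-a;print((a+b)/2,np.degrees(np.arctan2(d[1],d[0])))
print(ctrl.finish_job())
E
```

```text
[0.5419095 0.2058393 0.158    ] -78.27445981490308
the job is handed in; nothing more can be done
None
```

The cap is on the neck, turned clockwise and locked, and I handed the job in at about 15.6 s of the 48 s allowed.

- **Insertion:** I picked the cap up by its bar and lowered it with the lugs in the slots. Pressing it to the hard stop took about 16 N, and cap_mid came to about 10.6 mm above the rim by arm height. I then turned it 81° clockwise.
- **Lock:** I did not feel the rotational stop, but the turn is inside the pocket's play. Before letting go I lifted the cap: it rose about 4 mm and then held against about 6 N at roughly 15 mm above the rim.
- **Last pictures:** The arm is clear and the contact force is about zero. The cap looks level on the neck, and its bar is within about 2° of the green marks (measured −78.3° against −76.2°).
- **Disagreements:** In the last picture the cap centre read about 3 mm off my neck estimate. The cameras also differed by 2–3 mm on the neck's position before, so this may be measurement error. The first grasp went slightly low and the fingertips touched the cap's cover with about 11 N, so I raised the tool 3 mm and gripped again.
- **Other goods:** I did not measure them afterwards; the arm did not go near them, and I saw none disturbed.

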